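# Seat the vial carrier in the bench mixer and latch it

### The arm

A 6-joint arm with a two-finger parallel gripper is mounted at the origin on the work surface. World frame = base frame: x ahead of the robot, y to its left, z up, the work surface at z = 0. Lengths are in mm, angles in rad, forces in N, time in s.
With the tool pointing down it reaches from about 350 to 775 mm from the base axis. Payload 7.3 kg.
Tool frame: the origin (TCP) lies at the very end of the fingers, on their centre line; the grasp point (between the pads) lies 19 mm behind it (bot.tcp_to_grasp is the distance from the TCP to the grasp point, in mm); z points along the fingers, y is the direction in which the jaws open and shut (so a half turn about z gives the same grasp; the last joint's range is limited). The gripper opens to 92 mm and grips with 3 to 60 N. Pads are 19 mm wide; open, the fingers measure 130 mm over their backs; the gripper's body (75 mm by 190 mm) begins 47 mm behind the grasp point.
Start: joints at [1.1, 0.342, 1.524, -0, 1.275, -0.146], TCP at [167.523, 497.575, 226.741] pointing down, gripper open.
Joint ranges: [-2.53, 2.53], [-0.77, 2.02], [0.04, 2.7], [-1, 4.14], [0.28, 2.66], [-3.11, 3.11]. Speed limits (rad/s): [2.57, 2.57, 3.14, 3.14, 3.14, 3.14].

### API

Orientations are given as [roll, pitch, yaw] about the fixed x, y, z axes, in that order (R = Rz(yaw) Ry(pitch) Rx(roll)).
In Python, from plant import bot gives the robot as it stands. The module is installed in compiled form; this text tells all that it offers.
- The arm moves only by the tool carry_out, never from a script. Its argument "motion" is a list of rows, each a list of 5 numbers: the closure, from 0 (fully open) to 1 (shut), then the shift along the tool's x, y, z in mm, then the turn about the tool's z in degrees. In form: [[claw, dx, dy, dz, spin], ...]. A call has 1 to 10 rows; each row is the pose to reach, as a shift and turn from the pose measured when the call began, along the tool's axes at that moment; what a row does not reach only later rows make up. A row lasts 1/8 s, in which the tool goes at most 62.5 mm and 10.7 degrees, less where a joint would pass 70% of its speed; a pose out of reach is approached as far as the arm can. A call with a gripper value outside its range is refused whole. The fingers move at their own pace and stop on an object; the grip force is fixed at half the most. Time passes only in rows, so rows that repeat a pose let the fingers close. It gives the time, the measured TCP pose, the force and the opening at its end, in the units of the state.
- bot.get_obs(): the state, without advancing time (a new reading comes with each control period).
- bot.capture(name): name is "scene" or "top"; returns a dict with "color" (400x640x3 uint8, red, green, blue), "depth" (400x640 float32, mm along the optical axis (not along the pixel's ray), 0 where there is no reading), "K" (3x3 intrinsics, pixels), "camera_from_world" (4x4, takes a point from world to camera coordinates). Camera axes: x right, y down, z forward; pixel columns grow to the right and rows downward; lengths in mm; the calibration is good to about 2 mm. A picture is of the moment at which its call begins.
- bot.close_job(): hands the job in, once; it reports no verdict.
The state is a dict: "time": time; "joint_positions": joint angles; "dq": joint speeds; "tau": joint torques, N m; "tool_pos": TCP position; "tcp_rot": TCP orientation; "contact_force": force on the tool from outside, world axes, zero at the start; "moment": the same for the moment, N m; "grip_width": finger opening in mm.
Only numpy, scipy, OpenCV 4.12 (cv2) and the standard library are available. Lean on these libraries where they do the work, as an engineer would, in place of code of your own. Each camera call takes 0.05 s, during which the arm holds its last target.

### The job

Lift the vial carrier by its black bar handle, put it into the round well of the white mixer and turn it to and fro, without forcing it, until it drops fully home over the square spindle and its disc is flush with the deck. Then swing the blue latch round until its nose lies over the carrier's rim, and let go. Leave the bottles, beaker, jar, vial and pink cap where they stand.

Things in the scene. Friction and masses are not known exactly. Their poses are not given: they have to be found in the camera images.
- carrier_mid (a point): middle (35 mm above the underside) of the loose vial carrier, 70 mm high, 0.3 to 0.5 kg: aluminium foot 70 mm square, 20 mm high; on it an aluminium disc 100 mm across, 8 mm thick, with four red vial caps 2 mm proud; on top a black bar handle. x lies along the bar, z up. Starts upright on the table. Fully home in the mixer, this point is 92 mm above the table
- carrier_handle (a point): centre of the carrier's black bar handle where it is gripped, 52 mm above the carrier's underside. The bar is 44 mm long (along x), 14 mm wide (along y) and spans 28 to 70 mm above the underside
- carrier_socket (a point): centre of the carrier's underside: mouth of a 46 mm square socket, 20 mm deep, open below, its sides parallel to the carrier's x and y
- mixer: fixed white bench mixer, 150 mm (its x) by 215 mm (its y, from -70 to +145 mm), flat deck 85 mm above the table. Origin: on the well's axis, at table height; grey control panel on its -x face
- well (a point): centre of the mouth of the mixer's round well, level with the deck (85 mm above the table): 106 mm across, 28 mm deep, loose round the carrier by 3 mm or more a side
- well_floor (a point): centre of the well's floor, 57 mm above the table. Here stands a brass spindle: a 44 mm square 9 mm high, then a round nose 8 mm high, tapering from 43 to 24 mm. Its angle differs each time and is NOT measured (this point turns with the mixer only); stiff to turn (0.3 N m). The socket fits it in four positions a quarter turn apart, within 2.5 degrees
- latch (a joint): angle of the blue latch on the deck, rad: 0 to 0.3 at the start (open), 1.57 at its stop (locked, nose over the carrier's rim). Turns clockwise seen from above, with light friction, and stays where left. At 0 its 40 mm nose points to the mixer's +x and its tail to -x; at 1.57 nose to -y, tail to +y. The nose, 5 to 13 mm above the deck, clears the disc only if the carrier is home
- latch_pivot (a point): the latch's upright pivot axis at deck height, 80 mm from the well's axis along the mixer's +y
- foot_ride (a point): point on the well's axis, 66 mm above the table: height of the carrier's underside while its foot rides on the spindle's square corners, not yet aligned. There the carrier slides round easily and drops 9 mm by its own weight when the squares agree
- latch_post (a point): the upright round blue post on the latch's tail, 14 mm in diameter, 45 mm from the pivot; it rises from 13 to 53 mm above the deck; this point is on its axis, 38 mm above the deck, a good height to grip it
- lotion_a: bystander: white bottle with a pink cap, 54 mm in diameter, 170 mm high; origin at the centre of its underside
- lotion_b: bystander: clear bottle with a pink cap, 54 mm in diameter, 170 mm high; origin at the centre of its underside
- reagent: bystander: white bottle with a black cap, 60 mm in diameter, 140 mm high; origin at the centre of its underside
- beaker: bystander: open glass beaker, 80 mm in diameter, 90 mm high; origin at the centre of its underside
- jar: bystander: amber glass jar with a white lid, 60 mm in diameter, 60 mm high; origin at the centre of its underside
- vial: bystander: small glass vial with a black cap, 28 mm in diameter, 60 mm high; origin at the centre of its underside
- cap: bystander: loose pink screw cap, 38 mm in diameter, 15 mm high; origin at the centre of its underside

How it is judged:
By the outcome, as a careful person would: the job done as asked, in the order asked, and still so for the second after the job is handed in, with the robot touching nothing.
It also fails if it takes over 72 s, if anything falls off the work surface, if the arm or the gripper's body presses on something with over 40 N, if the wrist force passes 120 N, or if a joint passes its speed limit or range.

## Working session

There is one attempt and no reset: what is moved stays moved. The work goes in short steps, Python scripts to look and compute and a tool call to move; the robot and the scene stay as the last step left them, time stands still between calls to the robot, and variables do not carry over. Pictures are saved under pics/ and viewed, and the job is handed in when it is done.

Besides the shell and the picture viewer there is one more tool, called after "Call:" as name(argument=value, ...) on one line, values as JSON. carry_out: Moves the arm, as the interface text tells. Its arguments: {"type":"object","properties":{"motion":{"type":"array","items":{"type":"array","items":{"type":"number"}}}},"required":["motion"]}

```bash
mkdir -p pics
python3 - <<'E'
from plant import bot
import cv2,numpy as np
print(bot.get_obs())
for n in("scene","top"):
    c=bot.capture(n); cv2.imwrite(f"pics/{n}0.png",c["color"][:,:,::-1]); np.savez(f"{n}0.npz",**c); print(n,c["K"],c["camera_from_world"])
E
```

```text
{'time': 0.0, 'joint_positions': array([ 1.10001107e+00,  3.42734816e-01,  1.52502950e+00,  2.10234948e-05,
        1.27540839e+00, -1.45994736e-01]), 'dq': array([ 5.79560336e-04,  5.17976477e-04,  1.57968687e-03, -1.88184056e-06,
        1.90433851e-03,  6.58528190e-04]), 'tau': array([-2.88789033e-04, -4.31228793e+01, -2.44219315e+01,  7.17765070e-02,
        5.58810204e-02, -7.15042916e-05]), 'tool_pos': array([167.31254801, 497.18749251, 226.03433768]), 'tcp_rot': array([-3.14003233e+00, -2.49750056e-04,  2.81679580e+00]), 'contact_force': array([0.34312643, 0.1382244 , 0.18717537]), 'moment': array([ 0.02792084, -0.00114628,  0.00015656]), 'grip_width': 91.57495801555773}
scene [[498.24638402   0.         322.09071898]
 [  0.         498.24638402 196.3667229 ]
 [  0.           0.           1.        ]] [[ 2.78149049e-01  9.60421903e-01 -1.49290058e-02 -1.59531076e+02]
 [ 6.64709974e-01 -2.03680727e-01 -7.18800954e-01 -3.07404690e+02]
 [-6.93392931e-01  1.90010343e-01 -6.95055618e-01  1.95848844e+03]
 [ 0.00000000e+00  0.00000000e+00  0.00000000e+00  1.00000000e+00]]
top [[376.59659242   0.         314.73116197]
 [  0.         376.59659242 202.13008153]
 [  0.           0.           1.        ]] [[-1.32816794e-02 -9.99365500e-01 -3.30483602e-02  3.28913934e+01]
 [-9.82418940e-01  1.91974343e-02 -1.85699989e-01  6.06831451e+02]
 [ 1.86216606e-01  3.00009273e-02 -9.82050569e-01  9.58005311e+02]
 [ 0.00000000e+00  0.00000000e+00  0.00000000e+00  1.00000000e+00]]
```

View pics/scene0.png

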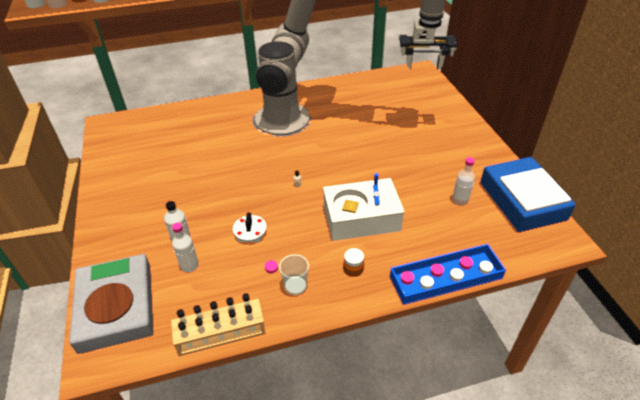

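View pics/top0.png

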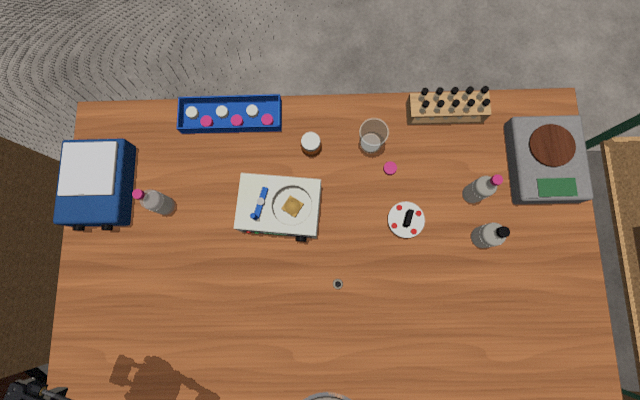

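The scene view shows the carrier near (250,228) and the mixer near (362,205). In the top view they're at (406,219) and (279,205). I'll enlarge both.

```bash
cat > h.py <<'E'
import numpy as np,cv2
def ray(c,u,v,z):
    K=c["K"];T=c["camera_from_world"];R=T[:3,:3];t=T[:3,3]
    o=-R.T@t; d=R.T@np.linalg.solve(K,[u,v,1.]); s=(z-o[2])/d[2]; return o+s*d
def proj(c,P):
    P=np.atleast_2d(P);T=c["camera_from_world"];q=P@T[:3,:3].T+T[:3,3];q=q@c["K"].T;return q[:,:2]/q[:,2:]
def crop(c,x0,x1,y0,y1,s,name):
    im=cv2.resize(c["color"][y0:y1,x0:x1,::-1],None,fx=s,fy=s,interpolation=cv2.INTER_CUBIC)
    for u in range((x0+9)//10*10,x1,10):
        cv2.putText(im,str(u),(int((u-x0+.5)*s)-12,10),0,.35,(0,255,255),1); cv2.line(im,(int((u-x0+.5)*s),12),(int((u-x0+.5)*s),18),(0,255,255),1)
    for v in range((y0+9)//10*10,y1,10):
        cv2.putText(im,str(v),(0,int((v-y0+.5)*s)+4),0,.35,(0,255,255),1);cv2.line(im,(24,int((v-y0+.5)*s)),(30,int((v-y0+.5)*s)),(0,255,255),1)
    cv2.imwrite(name,im)
E
python3 - <<'E'
from h import *
t=np.load("top0.npz");s=np.load("scene0.npz")
crop(t,230,330,165,245,8,"pics/tm.png")
crop(t,380,435,195,245,10,"pics/tc.png")
crop(s,315,410,165,240,8,"pics/sm.png")
E
```

```text
(no output)
```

View pics/tm.png

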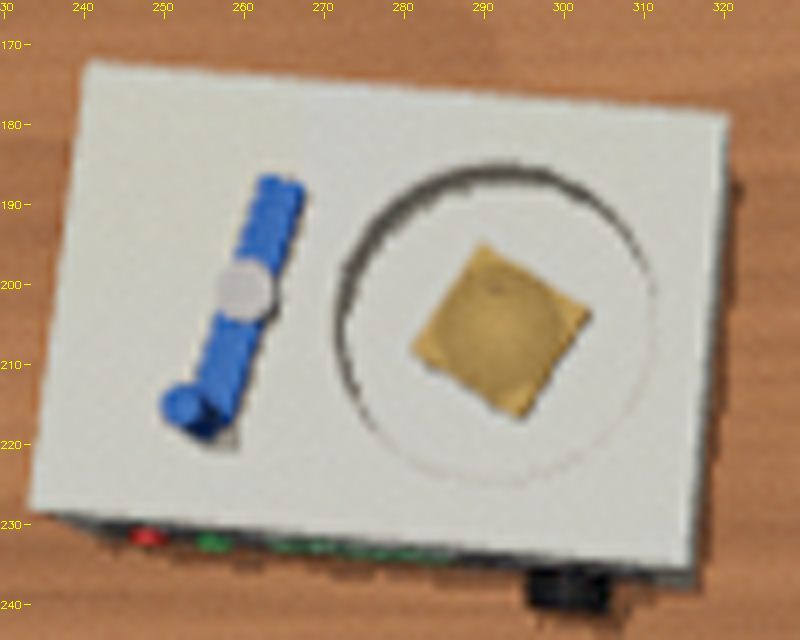

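View pics/tc.png

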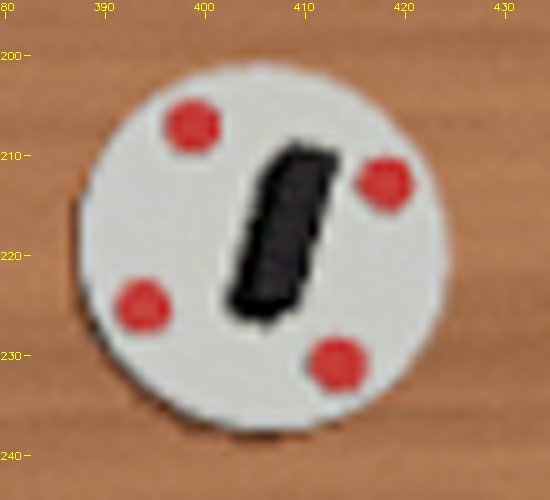

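View pics/sm.png

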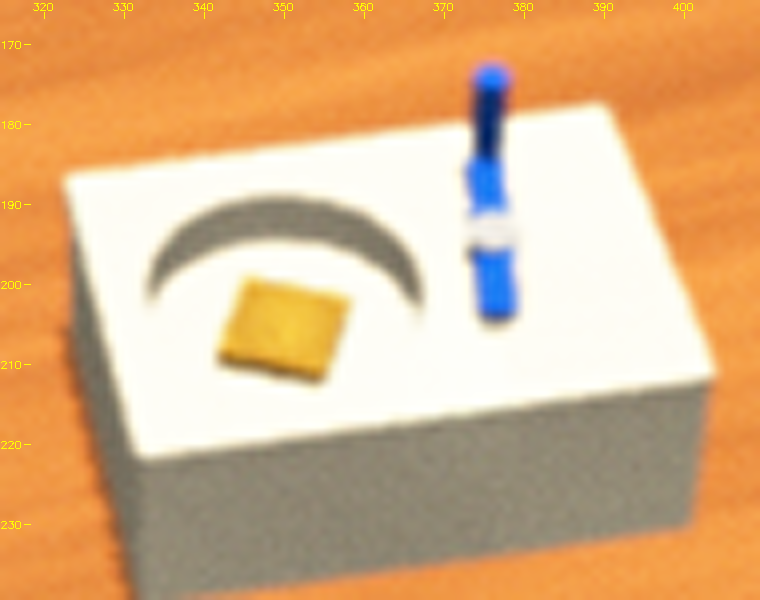

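Run:
```python
from h import *
np.set_printoptions(precision=1,suppress=True)
t=np.load("top0.npz");s=np.load("scene0.npz")
f=lambda c,L,x0,y0,sc,z:np.array([ray(c,x0+x/sc-.5,y0+y/sc-.5,z) for x,y in L])
def ang(d):return np.degrees(np.arctan2(d[1],d[0]))
D=f(t,[(88,60),(730,114),(692,570),(30,510)],230,165,8,85);print("deck top",D)
print("mix x ang",ang(D[0]-D[3]),ang(D[1]-D[2]),"y ang",ang(D[0]-D[1]),ang(D[3]-D[2]))
Ds=f(s,[(66,176),(608,102),(717,375),(140,459)],315,165,8,85);print("deck scene",Ds)
print("mix x ang",ang(Ds[3]-Ds[0]),ang(Ds[2]-Ds[1]),"y",ang(Ds[1]-Ds[0]),ang(Ds[2]-Ds[3]))
for D_,fr in((D,[(75,145),(75,-70),(-75,-70),(-75,145)]),(Ds,[(-75,-70),(-75,145),(75,145),(75,-70)])):
    M,_=None,None
    a=np.array(fr,float);b=D_[:,:2];ac=a-a.mean(0);bc=b-b.mean(0)
    th=np.arctan2((ac[:,0]*bc[:,1]-ac[:,1]*bc[:,0]).sum(),(ac*bc).sum());R=np.array([[np.cos(th),-np.sin(th)],[np.sin(th),np.cos(th)]])
    o=b.mean(0)-R@a.mean(0);print("origin",o,"yaw",np.degrees(th),"res",(a@R.T+o-b).ravel(),"pivot",o+R@[0,80])
W=f(t,[(335,325),(657,300),(500,163),(500,487)],230,165,8,85);print("well",W)
S=f(t,[(483,241),(592,315),(522,420),(411,350)],230,165,8,66);print("spindle",S.mean(0),ang(S[0]-S[1]),ang(S[3]-S[2]),ang(S[0]-S[3]),ang(S[1]-S[2]))
Ss=f(s,[(246,277),(351,297),(323,380),(218,358)],315,165,8,66);print("spindle sc",Ss.mean(0),ang(Ss[1]-Ss[0]),ang(Ss[2]-Ss[3]),ang(Ss[3]-Ss[0]),ang(Ss[2]-Ss[1]))
C=f(t,[(193,127),(385,185),(338,365),(143,306)],380,195,10,30);print("carrier",C.mean(0),[ang(C[i]-C.mean(0)) for i in range(4)])
d=f(t,[(79,250),(449,250),(265,62),(265,433)],380,195,10,28);print("disc",d)
print("post top",f(t,[(183,405)],230,165,8,138),"scene",f(s,[(490,78)],315,165,8,138),"pivot t",f(t,[(246,290)],230,165,8,98),"nose",f(t,[(284,186)],230,165,8,98))
print("bottles",ray(t,497,180,170),ray(t,503,232,140),ray(t,137,194,170))
for n,u,v in(("jar",310,142),("beaker",374,132)):print(n,ray(t,u,v,60 if n=="jar" else 90))
print("vial",ray(t,338,284,60))
```

```text
deck top [[688.1 220.   85. ]
 [664.8   5.3  85. ]
 [513.8  20.   85. ]
 [536.9 235.5  85. ]]
mix x ang -5.837243374030388 -5.560144656347214 y ang 83.80942218265241 83.87314259535037
deck scene [[514.6  20.5  85. ]
 [536.2 237.   85. ]
 [687.9 219.2  85. ]
 [666.4   4.2  85. ]]
mix x ang -6.136181967324947 -6.678057719882026 y 84.29627513610752 84.29942005034897
origin [597.   82.9] yaw -6.007493530073735 res [-1.4 -0.8 -0.6  0.1  1.3  1.1  0.7 -0.5] pivot [605.4 162.5]
origin [597.4  82.9] yaw -5.9344571597184625 res [ 1.   0.5  1.6 -2.1 -0.9  0.2 -1.7  1.3] pivot [605.7 162.5]
well [[596.3 136.2  85. ]
 [602.6  30.2  85. ]
 [649.8  81.7  85. ]
 [541.8  82.   85. ]]
spindle [596.6  83.   66. ] 54.52743427137557 56.76123351855878 -33.33684162487171 -33.9337280381346
spindle sc [600.3  81.7  66. ] 57.65146311851281 56.57778069627027 -31.581088633999777 -32.33788682134175
carrier [ 560.8 -224.3   30. ] [np.float64(28.022550661146127), np.float64(-64.50302030874097), np.float64(-151.65581891045727), np.float64(115.40855975979294)]
disc [[ 560.7 -174.3   28. ]
 [ 558.8 -274.5   28. ]
 [ 612.  -227.8   28. ]
 [ 509.8 -221.9   28. ]]
post top [[562.3 175.4 138. ]] scene [[564.4 173.5 138. ]] pivot t [[606.  163.4  98. ]] nose [[640.4 151.4  98. ]]
bottles [ 631.  -415.1  170. ] [ 510. -430.  140.] [614.6 453.2 170. ]
jar [776.8  33.7  60. ]
beaker [ 789.9 -140.    90. ]
vial [390.8 -34.3  60. ]
```

```bash
cat > st.py <<'E'
from plant import bot
import numpy as np,sys
from scipy.spatial.transform import Rotation as Ro
np.set_printoptions(precision=1,suppress=True)
def show():
    o=bot.get_obs();r=np.degrees(o["tcp_rot"]);print("t %.2f"%o["time"],"tcp",o["tool_pos"],"rpy",r,"F",o["contact_force"],"M",np.round(o["moment"],2),"w %.1f"%o["grip_width"],"q",np.round(o["joint_positions"],2));return o
def to(x,y,z,yaw=None):
    o=show();R=Ro.from_euler("xyz",o["tcp_rot"]).as_matrix()
    d=R.T@(np.array([x,y,z])-o["tool_pos"]);print("shift",d,"spin",None if yaw is None else (np.degrees(o["tcp_rot"][2])-yaw+180)%360-180)
if __name__=="__main__":
    a=[float(x) for x in sys.argv[1:]]
    to(*a) if a else show()
E
python3 st.py 560.8 -224.3 150 161.8
```

```text
t 0.10 tcp [167.4 497.2 226.1] rpy [-179.9   -0.   161.4] F [0.1 0.4 0.5] M [-0.  0.  0.] w 92.1 q [ 1.1  0.3  1.5 -0.   1.3 -0.1]
shift [-603.1 -558.1   76.8] spin -0.41096635424136707
```

Call:
carry_out(motion=[[0, -24, -22, 0, 0], [0, -60, -56, 0, 0], [0, -96, -89, 0, 0], [0, -133, -123, 0, 0], [0, -169, -156, 0, 0], [0, -205, -190, 0, 0], [0, -241, -223, 0, 0], [0, -277, -257, 0, 0], [0, -301, -279, 0, 0], [0, -301, -279, 0, 0]])

```text
time: 1.35
tool_pos: [364.2, 135.3, 226.2]
tcp_rot: [-3.14, -0.001, 2.813]
contact_force: [-0.4, 0.1, -0.6]
grip_width: 91.7
```

```bash
python3 st.py 560.8 -224.3 150 161.8
```

```text
t 1.35 tcp [364.2 135.3 226.2] rpy [-179.9   -0.   161.2] F [-0.4  0.1 -0.6] M [ 0.1 -0.  -0. ] w 91.7 q [ 0.2  0.1  1.9 -0.   1.2 -1.1]
shift [-302.1 -276.8   76.5] spin -0.6244658003649022
```

Call:
carry_out(motion=[[0, -24, -22, 0, 0], [0, -60, -56, 0, 0], [0, -97, -89, 0, 0], [0, -133, -122, 0, 0], [0, -170, -155, 10, -0.6], [0, -206, -188, 30, -0.6], [0, -242, -222, 50, -0.6], [0, -278, -254, 70, -0.6], [0, -302, -277, 76, -0.6], [0, -302, -277, 76, -0.6]])

```text
time: 2.6
tool_pos: [561.0, -224.8, 148.9]
tcp_rot: [-3.14, -0.003, 2.822]
contact_force: [0.6, -0.1, 0.8]
grip_width: 91.7
```

```bash
python3 st.py 560.8 -224.3 36 161.8
python3 - <<'E'
from h import *
from plant import bot
c=bot.capture("scene");np.savez("scene1.npz",**c);crop(c,200,300,170,250,8,"pics/s1.png")
E
```

```text
t 2.60 tcp [ 561.  -224.8  148.9] rpy [-179.9   -0.1  161.7] F [ 0.6 -0.1  0.8] M [ 0. -0.  0.] w 91.7 q [-0.5  0.6  1.4 -0.   1.2 -1.8]
shift [  0.    0.6 112.9] spin -0.0975648161682443
```

View pics/s1.png

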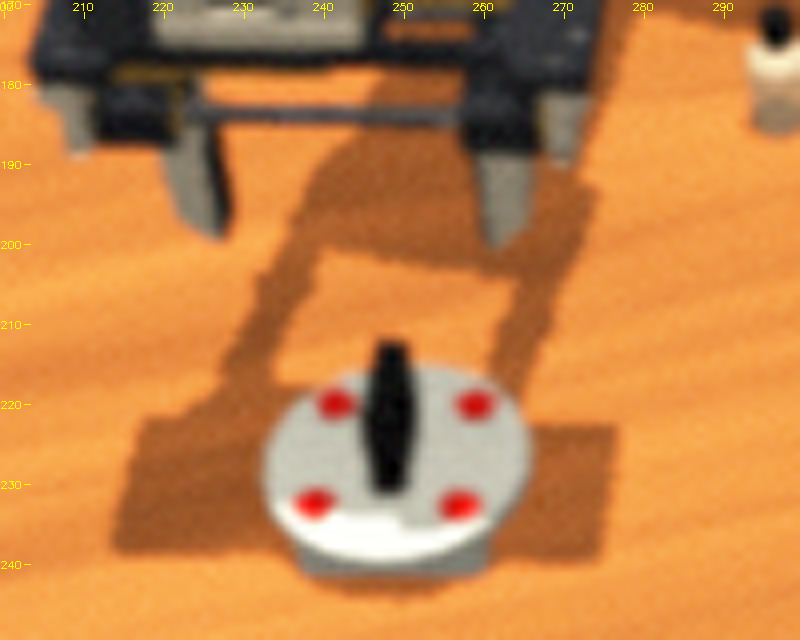

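The picture shows the carrier upright at (249,228) under the fingers, with the bar at (248,222) and both jaw tips clear. Going down to z≈36.

Call:
carry_out(motion=[[0, 0, 0.5, 20, 0], [0, 0, 0.5, 50, 0], [0, 0, 0.5, 80, 0], [0, 0, 0.5, 103, 0], [0, 0, 0.5, 113, 0], [0, 0, 0.5, 113, 0], [0.4, 0, 0.5, 113, 0], [0.7, 0, 0.5, 113, 0], [1, 0, 0.5, 113, 0], [1, 0, 0.5, 113, 0]])

```text
time: 3.9
tool_pos: [560.5, -223.3, 36.7]
tcp_rot: [-3.141, -0.002, 2.823]
contact_force: [-0.3, 0.3, -0.3]
grip_width: 56.4
```

Call:
carry_out(motion=[[1, 0, 0, 0, 0], [1, 0, 0, 0, 0], [1, 0, 0, 0, 0], [1, 0, 0, 0, 0]])

```text
time: 4.4
tool_pos: [560.4, -223.5, 36.7]
tcp_rot: [-3.14, -0.002, 2.823]
contact_force: [-1.9, -3.2, 2.7]
grip_width: 16.6
```

```bash
python3 st.py 560.8 -224.3 36 161.8
```

```text
t 4.40 tcp [ 560.4 -223.5   36.7] rpy [-179.9   -0.1  161.8] F [-1.9 -3.2  2.7] M [-0.5  0.3  0.1] w 16.6 q [-0.5  0.7  1.5 -0.   0.9 -1.8]
shift [-0.6 -0.6  0.7] spin -0.04695574182835571
```

Call:
carry_out(motion=[[1, 0, 0, 0, 0], [1, 0, 0, 0, 0], [1, 0, 0, -8, 0], [1, 0, 0, -30, 0], [1, 0, 0, -65, 0], [1, 0, 0, -100, 0], [1, 0, 0, -130, 0], [1, 0, 0, -135, 0], [1, 0, 0, -135, 0]])

```text
time: 5.52
tool_pos: [560.3, -223.0, 170.9]
tcp_rot: [-3.141, -0.004, 2.823]
contact_force: [-0.8, 0.0, -4.6]
grip_width: 14.2
```

```bash
python3 st.py 597 83 171.7 146.8
python3 - <<'E'
from h import *
from plant import bot
c=bot.capture("scene");crop(c,200,300,140,220,8,"pics/s2.png")
E
```

```text
t 5.53 tcp [ 560.3 -223.   170.9] rpy [-179.9   -0.2  161.8] F [-0.8  0.  -4.6] M [ 0.  -0.  -0.1] w 14.2 q [-0.5  0.5  1.4 -0.   1.2 -1.8]
shift [ 60.9 302.1  -0.9] spin 14.958594928187665
```

View pics/s2.png

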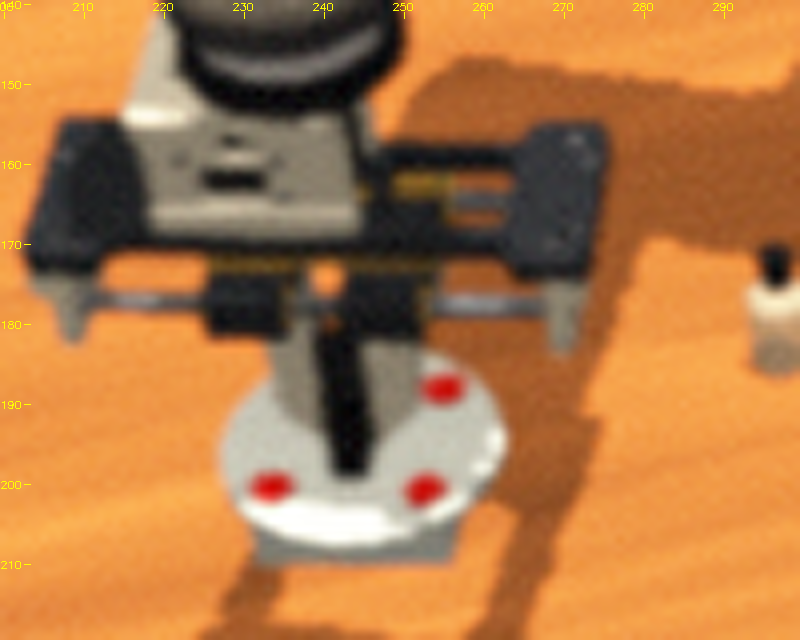

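Lift is good: the bar is held at (243,190) and the disc hangs level. Next, carry it over the well and turn it 15°.

Call:
carry_out(motion=[[1, 4, 18, 0, 1], [1, 12, 54, 0, 3], [1, 20, 97, 0, 5], [1, 28, 140, 0, 7], [1, 37, 185, 0, 9], [1, 46, 228, 0, 11], [1, 54, 265, 0, 13], [1, 59, 290, 0, 14], [1, 61.5, 302, 0, 15], [1, 61.5, 302, 0, 15]])

```text
time: 6.82
tool_pos: [595.3, 84.1, 168.4]
tcp_rot: [-3.138, -0.007, 2.563]
contact_force: [-0.1, -0.7, -4.0]
grip_width: 13.9
```

```bash
python3 st.py 597.3 82.8 110 146.8
python3 - <<'E'
from h import *
from plant import bot
for n,a in(("scene",(310,410,130,210)),("top",(250,350,150,230))):
    c=bot.capture(n);np.savez(n+"3.npz",**c);crop(c,*a,8,f"pics/{n}3.png")
E
```

```text
t 6.83 tcp [595.3  84.1 168.4] rpy [-179.8   -0.4  146.9] F [-0.1 -0.7 -4. ] M [ 0. -0. -0.] w 13.9 q [ 0.   0.5  1.4  0.   1.2 -1. ]
shift [-2.8  0.3 58.4] spin 0.05839651390249401
```

View pics/scene3.png

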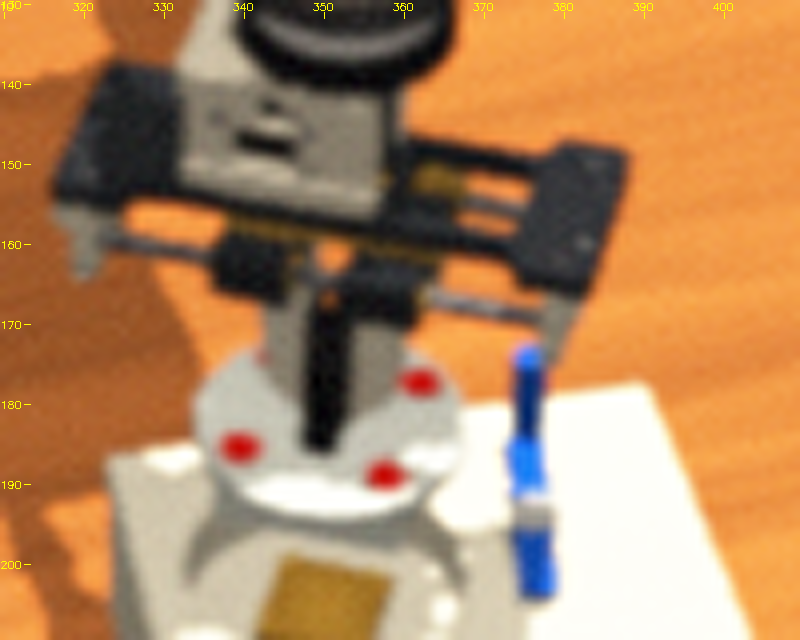

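View pics/top3.png

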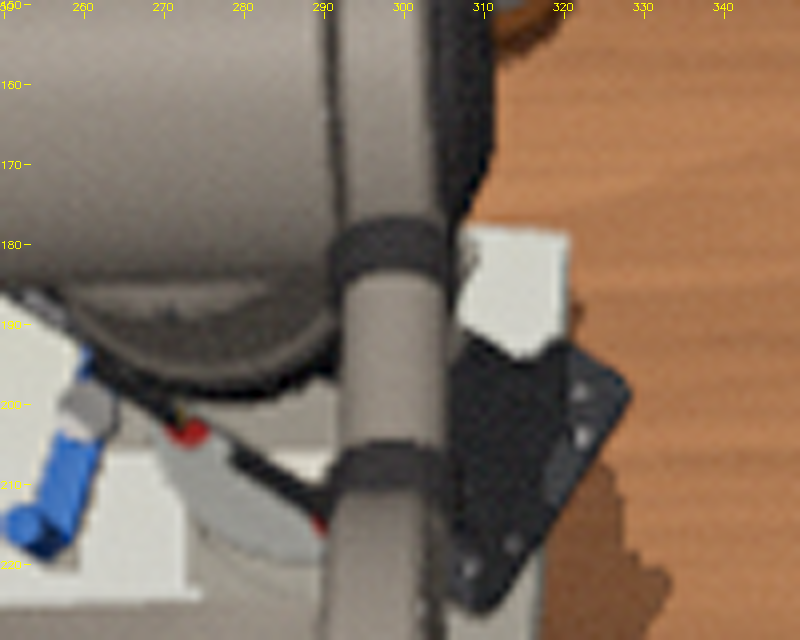

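Run:
```python
from h import *
c=np.load("scene3.npz");P=np.array([ray(c,310+x/8-.5,130+y/8-.5,161.7) for x,y in((239,448),(385,475),(420,382))])
print(P,(P[0]+P[2])/2,[np.degrees(np.arctan2(*(b-a)[1::-1])) for a,b in((P[0],P[1]),(P[1],P[2]))], np.linalg.norm(P[0]-P[1]),np.linalg.norm(P[2]-P[1]))
```

```text
[[604.15669351  45.50985777 161.7       ]
 [633.00625815  91.07152695 161.7       ]
 [589.69951943 119.59354672 161.7       ]] [596.92810647  82.55170225 161.7       ] [np.float64(57.65808489584592), np.float64(146.63091367851985)] 53.92738709739798 51.85536838919895
```

Call:
carry_out(motion=[[1, -0.5, 0.5, 4, 0], [1, -1, 0.5, 16, 0], [1, -1, 0.5, 30, 0], [1, -1, 0.5, 44, 0], [1, -1, 0.5, 56, 0], [1, -1, 0.5, 61, 0], [1, -1, 0.5, 61, 0], [1, -1, 0.5, 61, 0]])

```text
time: 7.92
tool_pos: [596.6, 82.7, 108.6]
tcp_rot: [-3.139, -0.005, 2.562]
contact_force: [0.4, -0.2, -3.9]
grip_width: 13.4
```

```bash
python3 st.py 596.3 83.6 104 146.8
```

```text
t 7.92 tcp [596.6  82.7 108.6] rpy [-179.8   -0.3  146.8] F [ 0.4 -0.2 -3.9] M [-0.  0.  0.] w 13.4 q [ 0.   0.6  1.4  0.   1.1 -1. ]
shift [0.8 0.6 4.6] spin -0.0186248272680416
```

Call:
carry_out(motion=[[1, 0.5, 0.5, 2, 0], [1, 0.5, 0.5, 4, 0], [1, 0.5, 0.5, 6, 0], [1, 0.5, 0.5, 6, 0]])

```text
time: 8.43
tool_pos: [596.3, 83.4, 102.4]
tcp_rot: [-3.138, -0.006, 2.562]
contact_force: [0.2, 0.5, -4.0]
grip_width: 14.0
```

Call:
carry_out(motion=[[1, 0, 0, 1, 0], [1, 0, 0, 2, 0], [1, 0, 0, 2.5, 0], [1, 0, 0, 2.5, 0]])

```text
time: 8.93
tool_pos: [596.3, 83.4, 99.8]
tcp_rot: [-3.138, -0.006, 2.562]
contact_force: [-1.0, 0.4, -4.4]
grip_width: 13.7
```

```bash
python3 st.py
```

```text
t 8.93 tcp [596.3  83.4  99.8] rpy [-179.8   -0.3  146.8] F [-1.   0.4 -4.4] M [-0.1 -0.1 -0. ] w 13.7 q [ 0.   0.6  1.5  0.   1.1 -1. ]
```

The underside is at about 63 mm with no contact force, so the squares already agree. I'll keep going down gently.

Call:
carry_out(motion=[[1, 0, 0, 1, 0], [1, 0, 0, 2.5, 0], [1, 0, 0, 4, 0], [1, 0, 0, 5, 0], [1, 0, 0, 5, 0]])

```text
time: 9.55
tool_pos: [596.2, 83.4, 94.7]
tcp_rot: [-3.138, -0.006, 2.562]
contact_force: [-0.2, 0.8, -3.9]
grip_width: 13.7
```

```bash
python3 st.py
```

```text
t 9.55 tcp [596.2  83.4  94.7] rpy [-179.8   -0.3  146.8] F [-0.2  0.8 -3.9] M [-0.   0.  -0.1] w 13.7 q [ 0.   0.6  1.5  0.   1.1 -1. ]
```

Call:
carry_out(motion=[[1, 0, 0, 0.5, 2], [1, 0, 0, 1, 0], [1, 0, 0, 1, -2], [1, 0, 0, 1.5, 0], [1, 0, 0, 1.5, 0], [1, 0, 0, 1.5, 0]])

```text
time: 10.3
tool_pos: [596.5, 83.8, 93.8]
tcp_rot: [-3.139, -0.005, 2.562]
contact_force: [-0.9, 3.3, 3.3]
grip_width: 14.0
```

```bash
python3 st.py;python3 - <<'E'
from h import *
from plant import bot
for n,a in(("scene",(310,410,150,230)),):
    c=bot.capture(n);np.savez(n+"4.npz",**c);crop(c,*a,8,f"pics/{n}4.png")
E
```

```text
t 10.30 tcp [596.5  83.8  93.8] rpy [-179.9   -0.3  146.8] F [-0.9  3.3  3.3] M [0.6 0.  0.1] w 14.0 q [ 0.   0.6  1.5  0.   1.1 -1. ]
```

View pics/scene4.png

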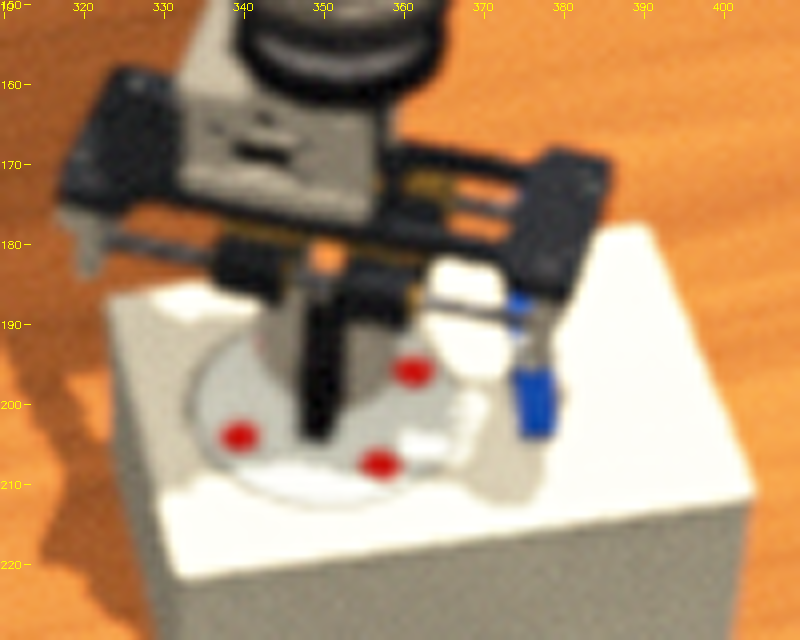

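The disc looks flush with the deck. The TCP stopped at 93.8, which puts the underside at 57.1, with upward contact force. I'll open only partly to stay clear of the latch nose, then rise.

Call:
carry_out(motion=[[0.6, 0, 0, 0, 0], [0.6, 0, 0, 0, 0], [0.6, 0, 0, 0, 0], [0.6, 0, 0, 0, 0], [0.6, 0, 0, -15, 0], [0.6, 0, 0, -45, 0], [0.6, 0, 0, -80, 0], [0.6, 0, 0, -105, 0], [0.6, 0, 0, -110, 0]])

```text
time: 11.48
tool_pos: [598.2, 83.7, 206.6]
tcp_rot: [3.141, -0.001, 2.562]
contact_force: [-0.3, -1.3, -0.4]
grip_width: 36.7
```

```bash
python3 st.py;python3 - <<'E'
from h import *
from plant import bot
for n,a in(("scene",(310,410,150,230)),):
    c=bot.capture(n);np.savez(n+"5.npz",**c);crop(c,*a,8,f"pics/{n}5.png")
E
```

```text
t 11.47 tcp [598.2  83.7 206.6] rpy [180.   -0.1 146.8] F [-0.3 -1.3 -0.4] M [-0.  -0.  -0.1] w 36.7 q [ 0.   0.5  1.3  0.   1.3 -1. ]
```

View pics/scene5.png

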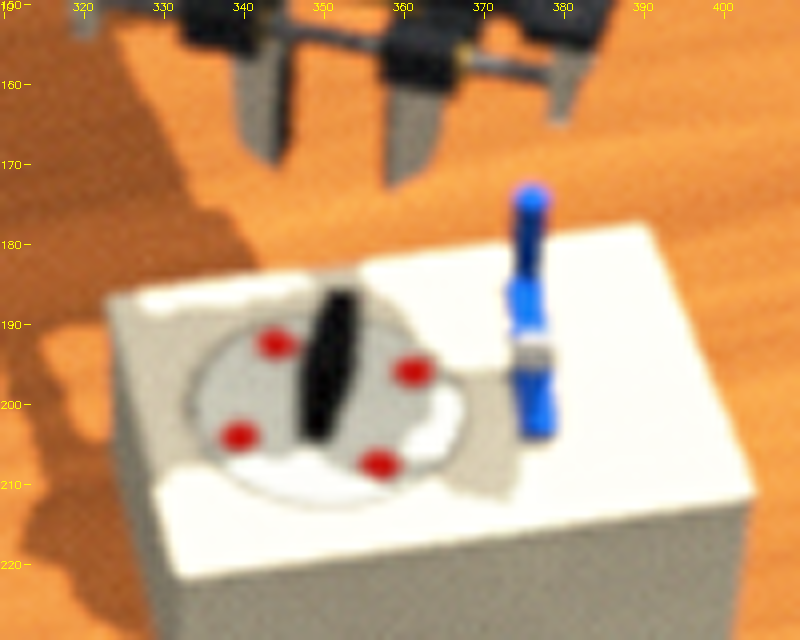

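Carrier is home and flush, with all four caps visible around (239..413, 345..465) in the crop. The latch post top is at (376,175), still open, at about 10°. Next: go over the post with the jaws tangential (yaw 164).

```bash
python3 st.py 562.7 174.5 165 164;python3 - <<'E'
from h import *
c=np.load("scene5.npz")
print("post",ray(c,310+532/8-.5,150+200/8-.5,138))
P=np.array([ray(c,310+x/8-.5,150+y/8-.5,87) for x,y in((239,437),(380,465),(413,372),(276,345))]);print(P.mean(0))
# residual vs assumed disc top height 85
E
```

```text
t 11.53 tcp [597.7  83.7 205.7] rpy [-180.    -0.2  146.8] F [-0.3 -0.9  0.8] M [-0. -0. -0.] w 37.0 q [ 0.   0.5  1.3  0.   1.3 -1. ]
shift [78.9 56.9 40.9] spin -17.20597915880373
post [565.68664545 173.78342909 138.        ]
[598.41664581  82.71328186  87.        ]
```

Call:
carry_out(motion=[[0.6, 12, 8, 0, -3], [0.6, 34, 24, 0, -8], [0.6, 57, 41, 0, -13], [0.6, 73, 53, 10, -17], [0.6, 78, 57, 25, -17], [0.6, 78, 57, 40, -17], [0.6, 78, 57, 40, -17]])

```text
time: 12.4
tool_pos: [562.8, 173.2, 163.7]
tcp_rot: [-3.14, -0.006, 2.858]
contact_force: [-0.8, -0.2, -0.6]
grip_width: 36.5
```

```bash
python3 st.py 563.5 174.3 104 164;python3 - <<'E'
from h import *
from plant import bot
for n,a in(("scene",(330,430,130,210)),):
    c=bot.capture(n);np.savez(n+"6.npz",**c);crop(c,*a,8,f"pics/{n}6.png")
E
```

```text
t 12.40 tcp [562.8 173.2 163.7] rpy [-179.9   -0.3  163.7] F [-0.8 -0.2 -0.6] M [-0.   0.1 -0. ] w 36.5 q [ 0.2  0.5  1.4  0.   1.2 -1.1]
shift [-0.7  1.3 59.7] spin -0.27283196383316977
```

View pics/scene6.png

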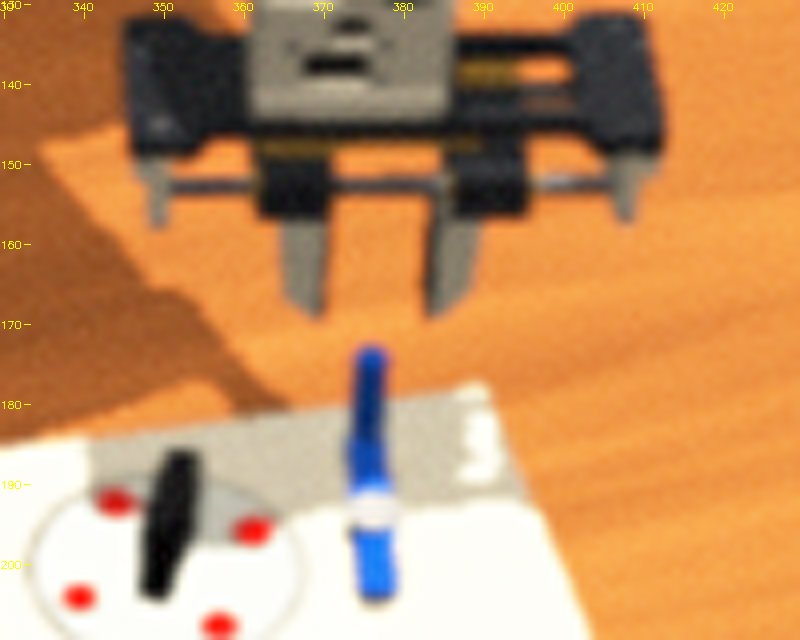

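The jaws straddle the post: tips at crop x 320 and 430, post at 370. I'll go down to grip height and cage it.

Call:
carry_out(motion=[[0.6, 0, 1, 10, 0], [0.6, -0.5, 1, 28, 0], [0.6, -0.5, 1, 46, 0], [0.6, -0.5, 1, 57, 0], [0.6, -0.5, 1, 60, 0], [0.76, -0.5, 1, 60, 0], [0.76, -0.5, 1, 60, 0]])

```text
time: 13.32
tool_pos: [564.4, 174.2, 105.6]
tcp_rot: [-3.141, -0.003, 2.857]
contact_force: [0.6, 0.3, -0.7]
grip_width: 23.5
```

Run:
```python
from st import *
o=show();R=Ro.from_euler("xyz",o["tcp_rot"]).as_matrix();p=o["tool_pos"]
P=np.array([605.7,162.8]);
print("r",np.hypot(*(p[:2]-P)),"ang",np.degrees(np.arctan2(*(p[:2]-P)[::-1])))
y0=np.degrees(o["tcp_rot"][2]);
for a in list(range(158,76,-8))+[80,78]:
    q=P+45*np.array([np.cos(np.radians(a)),np.sin(np.radians(a))]);d=R.T@np.array([*(q-p[:2]),0]);print(a,d,"spin",y0-a)
```

```text
t 13.32 tcp [564.4 174.2 105.6] rpy [-180.    -0.2  163.7] F [ 0.6  0.3 -0.7] M [-0.  0. -0.] w 23.5 q [ 0.2  0.6  1.5  0.   1.1 -1.1]
r 42.81840120656197 ang 164.55163550387127
158 [2.  5.1 0. ] spin 5.719337900786968
150 [ 0.9 11.3  0. ] spin 13.719337900786968
142 [-1.  17.3 -0. ] spin 21.719337900786968
134 [-3.7 22.9 -0. ] spin 29.719337900786968
126 [-7.2 28.2 -0. ] spin 37.71933790078697
118 [-11.4  32.8  -0. ] spin 45.71933790078697
110 [-16.2  36.9  -0.1] spin 53.71933790078697
102 [-21.5  40.3  -0.1] spin 61.71933790078697
94 [-27.2  42.8  -0.1] spin 69.71933790078697
86 [-33.2  44.6  -0.1] spin 77.71933790078697
78 [-39.5  45.5  -0.1] spin 85.71933790078697
80 [-37.9  45.4  -0.1] spin 83.71933790078697
78 [-39.5  45.5  -0.1] spin 85.71933790078697
```

Call:
carry_out(motion=[[0.76, 2, 5, 0, 6], [0.76, 1, 11.3, 0, 14], [0.76, -1, 17.3, 0, 22], [0.76, -3.7, 22.9, 0, 30], [0.76, -7.2, 28.2, 0, 38], [0.76, -11.4, 32.8, 0, 46], [0.76, -16.2, 36.9, 0, 54], [0.76, -21.5, 40.3, 0, 62], [0.76, -27.2, 42.8, 0, 70], [0.76, -31.5, 44.3, 0, 75]])

```text
time: 14.58
tool_pos: [607.1, 207.9, 105.9]
tcp_rot: [-3.138, -0.001, 1.545]
contact_force: [-1.0, -0.7, 0.7]
grip_width: 22.3
```

Run:
```python
from st import *
from h import *
o=show();R=Ro.from_euler("xyz",o["tcp_rot"]).as_matrix();p=o["tool_pos"]
P=np.array([605.7,162.8]);
print("r",np.hypot(*(p[:2]-P)),"ang",np.degrees(np.arctan2(*(p[:2]-P)[::-1])))
y0=np.degrees(o["tcp_rot"][2]);
for a in (86,84,82,80,78,76,74):
    q=P+45*np.array([np.cos(np.radians(a)),np.sin(np.radians(a))]);d=R.T@np.array([*(q-p[:2]),0]);print(a,d,"spin",y0-a)
for n,a in(("scene",(330,430,140,220)),):
    c=bot.capture(n);np.savez(n+"7.npz",**c);crop(c,*a,8,f"pics/{n}7.png")
```

```text
t 14.57 tcp [607.1 207.9 105.9] rpy [-179.8   -0.    88.5] F [-1.  -0.7  0.7] M [-0.2  0.3 -0. ] w 22.3 q [0.2 0.7 1.3 0.  1.1 0.2]
r 45.106582992850925 ang 88.24625390390986
86 [-0.1  1.8 -0. ] spin 2.5237601250733803
84 [-0.2  3.3 -0. ] spin 4.52376012507338
82 [-0.4  4.9 -0. ] spin 6.52376012507338
80 [-0.6  6.5 -0. ] spin 8.52376012507338
78 [-0.9  8.  -0. ] spin 10.52376012507338
76 [-1.2  9.5 -0. ] spin 12.52376012507338
74 [-1.5 11.1 -0. ] spin 14.52376012507338
```

View pics/scene7.png

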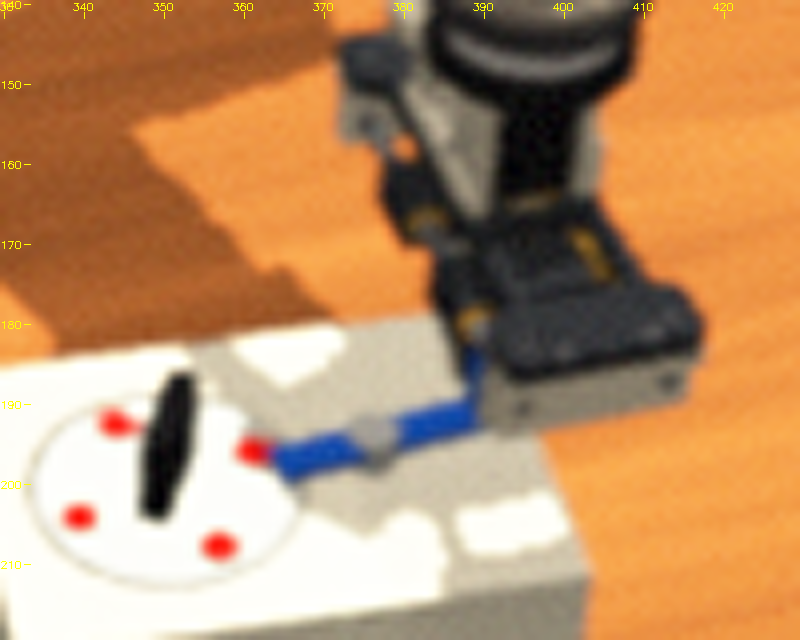

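The latch is swinging: its nose tip at crop (285,465) is reaching the rim. I'll ease it to the stop.

Call:
carry_out(motion=[[0.76, -0.1, 1.8, 0, 2.5], [0.76, -0.2, 3.3, 0, 4.5], [0.76, -0.4, 4.9, 0, 6.5], [0.76, -0.6, 6.5, 0, 8.5], [0.76, -0.6, 6.5, 0, 8.5]])

```text
time: 15.25
tool_pos: [614.4, 207.2, 106.1]
tcp_rot: [-3.14, -0.001, 1.393]
contact_force: [-0.6, 0.0, 0.8]
grip_width: 22.1
```

```bash
python3 st.py
```

```text
t 15.25 tcp [614.4 207.2 106.1] rpy [-179.9   -0.    79.8] F [-0.6  0.   0.8] M [-0.1  0.2 -0. ] w 22.1 q [0.2 0.7 1.3 0.  1.2 0.4]
```

Call:
carry_out(motion=[[0.76, -0.1, 0.8, 0, 1], [0.76, -0.2, 1.6, 0, 2], [0.76, -0.2, 1.6, 0, 2]])

```text
time: 15.62
tool_pos: [614.8, 206.8, 106.0]
tcp_rot: [-3.137, -0.0, 1.358]
contact_force: [-6.1, 0.7, 1.9]
grip_width: 21.9
```

Call:
carry_out(motion=[[0.76, -0.1, 0.8, 0, 1], [0.76, -0.2, 1.6, 0, 2], [0.76, -0.2, 1.6, 0, 2]])

```text
time: 16.0
tool_pos: [614.8, 206.4, 105.9]
tcp_rot: [-3.134, 0.001, 1.323]
contact_force: [-8.0, 0.9, 4.3]
grip_width: 22.0
```

The latch is at its stop: the reaction is 6–8 N and the tool no longer advances. Backing off, opening and rising.

Call:
carry_out(motion=[[0.76, 0, -2.5, 0, 0], [0.6, 0, -3, 0, 0], [0.6, 0, -3, 0, 0], [0.6, 0, -3, -10, 0], [0.6, 0, -3, -40, 0], [0.6, 0, -3, -80, 0], [0.6, 0, -3, -110, 0], [0.6, 0, -3, -120, 0]])

```text
time: 17.0
tool_pos: [613.8, 207.3, 228.8]
tcp_rot: [-3.138, -0.001, 1.322]
contact_force: [-0.2, 0.3, -0.1]
grip_width: 36.8
```

Call:
carry_out(motion=[[0.6, -10, 0, 0, 0], [0.6, -40, 0, 0, 0], [0.6, -80, 0, 0, 0], [0.6, -120, 0, 0, 0], [0.6, -150, 0, 0, 0], [0.6, -160, 0, 0, 0], [0.6, -160, 0, 0, 0]])

```text
time: 17.88
tool_pos: [574.2, 51.9, 228.1]
tcp_rot: [-3.137, -0.001, 1.321]
contact_force: [-0.0, -0.4, -0.5]
grip_width: 37.0
```

```bash
python3 st.py
python3 - <<'E'
from h import *
from plant import bot
for n,a in(("scene",(310,410,150,230)),("top",(230,330,165,245))):
    c=bot.capture(n);np.savez(n+"8.npz",**c);crop(c,*a,8,f"pics/{n}8.png");cv2.imwrite(f"pics/{n}8f.png",c["color"][:,:,::-1])
E
```

```text
t 17.88 tcp [574.2  51.9 228.1] rpy [-179.7   -0.1   75.7] F [-0.  -0.4 -0.5] M [-0.1  0.   0. ] w 37.0 q [-0.   0.4  1.4  0.   1.3  0.2]
```

View pics/scene8.png

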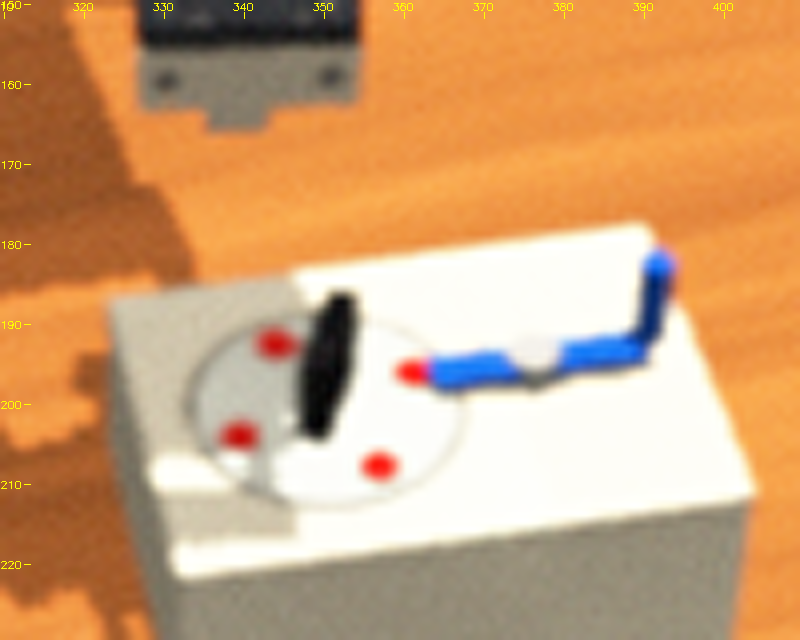

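View pics/top8f.png

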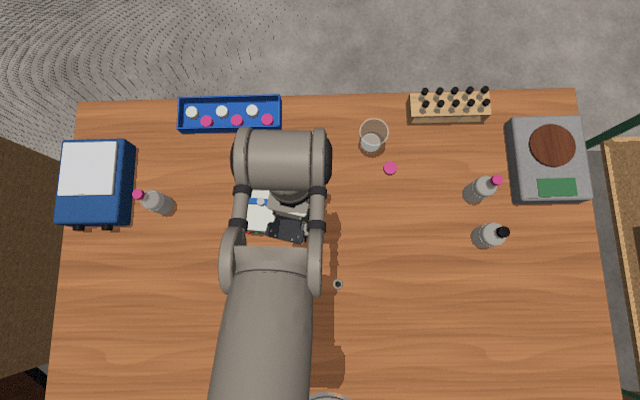

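View pics/scene8f.png

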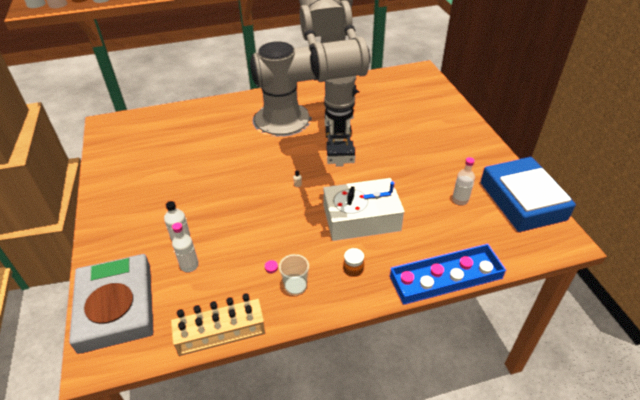

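Run:
```python
from h import *
from plant import bot
c=np.load("scene8.npz")
p=ray(c,310+658/8-.5,150+262/8-.5,138);n=ray(c,310+432/8-.5,150+375/8-.5,98);print(p,n)
d=p[:2]-[606,162.7];a=np.degrees(np.arctan2(d[1],d[0]));print(a,"latch rad",np.radians(174-a))
d=[606,162.7]-n[:2];print(np.radians(174-np.degrees(np.arctan2(d[1],d[0]))))
print(bot.close_job())
```

```text
[611.87722762 206.118629   138.        ] [605.69143145 121.45057827  98.        ]
82.29118965272114 latch rad 1.6006206936470604
1.4735569866878944
the job is handed in; nothing more can be done
None
```

The carrier is fully home in the mixer and latched, and I've handed the job in. The robot clock read about 18 s.

- **Carrier:** I gripped it by the black bar, turned it 15° on the way to match the spindle angle seen in the images, and lowered it. It slid over the spindle without riding on the corners. I gave it only one small ±2° turn to and fro near the bottom. It came to rest with its underside at about 57 mm, and the picture shows the disc flush with the deck.
- **Latch:** I swung it by its post with the jaws closed loosely round it, up to its stop, where the reaction rose to 8 N. Then I backed off and let go.
- **Last checks:** In the final pictures the nose lies over the carrier's rim and the gripper is clear of everything. Nothing has visibly moved among the bottles, beaker, jar, vial and pink cap; I judged that by eye, without measuring.
- **Disagreement:** My two camera estimates of the latch angle differ: 1.60 rad from the post and 1.47 rad from the nose tip. Both are within what I can read off the picture around the 1.57 stop.

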